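Hold the UV lamp over the resin dish in its light shield

TASK

The teal casting in the white dish is still tacky and wants curing: slide the dish along the bench, without lifting or tipping it, through the open side of the low aluminium shield until it is fully home and square against the back wall. Then lift the hand-held UV lamp off its charging dock and carry it over the cups and jug standing between, leaving them where they are and never touching the dish with the lamp. Finish still holding the lamp, quite still and level, centred over the dish with its long side along the dish's long side and the rim of its hood about 15 mm above the rim of the dish, touching neither dish nor shield.

Things in the scene. Friction and masses are not known exactly. Their poses are not given: they have to be found in the camera images.
- resin_dish: White rectangular dish with a teal casting, loose, 56 (its x) x 68 (its y) x 21 mm high at its slightly flared rim, about 70 g. Origin at the centre of its underside, z up. It stands on the bench a little in front of the shield's open side, roughly square to it, its +x side toward the shield. Its near 68 mm side (-x) is the one to push on.
- shield: Low aluminium shield fixed to the bench, no floor: back wall and two side walls 24 mm high, 4 mm thick, open toward the robot. Origin on the bench where the centre of a dish fully home lies; x points in to the back wall, z up; a seated dish's axes are parallel to these. Inner faces: back x = +28 mm, sides y = +/-40 mm. Foot flanges outside reach y = +/-61 mm, 2 mm thick.
- shield_mouth (a point): Middle of the shield's open side, on the bench, 16 mm before the shield's origin: here the straight side walls end and the lead-in flares begin, which spread to y = +/-51 mm another 17 mm nearer the robot. 12 mm of a seated dish stand out past this point. Axes as the shield's.
- uv_lamp: Hand-held UV lamp, loose, about 220 g, 84 mm high, upright on its dock: white hood, hollow and open below, 74 (its x) x 86 (its y) mm outside, 64 x 76 mm inside, 24 mm high, with a 54 x 66 mm shoulder up to 31 mm; grey grip 31 to 78 mm up; white cap 32 (x) x 50 (y) mm on top. Origin at the centre of the hood's lower rim, z up. Alike when turned half round.
- lamp_grip (a point): Middle of the lamp's upright grey grip, 58 mm above the hood's lower rim. The grip is 30 mm thick between its two flat sides (along the lamp's x) and 48 mm along y: take it from above with the fingers closing along x. Axes as the lamp's.
- lamp_dock: Grey charging dock fixed to the bench: plate 104 (x) x 112 (y) x 10 mm with a black boss 60 x 72 mm, 8 mm high above the plate, that reaches up inside the lamp's hood with 2 mm to spare on each side: lift the lamp straight up at least 15 mm first. Origin at the centre of its underside; the lamp stands centred on it, axes parallel.
- stick_cup: Clear cup of aqua resin, 69 mm across, 88 mm high, with a wooden stick standing out of it to 133 mm; light and loose. Bystander between dock and shield: leave it. Origin at the centre of its underside, z up.
- jug: Clear mixing jug with a white rim ring, 80 mm across, 112 mm high; light and loose. Bystander between dock and shield: leave it. Origin at the centre of its underside, z up.
- lilac_cup: Small clear measuring cup with lilac resin, 60 mm across, 50 mm high; light and loose. Bystander between dock and shield: leave it. Origin at the centre of its underside, z up.
- crown_mould: White fluted dome of a mould with a green top, fixed to the bench beside the cups, between dock and dish: part of the furniture, to be kept clear of. 76 mm across, 54 mm high. Origin at the centre of its underside.
Not all that is in view belongs to the job. Leave any orange look-alike of the uv_lamp alone. Of the things that look like the resin_dish, take the one that is nearest to the robot's base at the start.

How it is judged:
By the outcome, as a careful person would: the job done as asked, in the order asked, and still so for the second after the job is handed in, while the arm keeps its last pose, push and grip.
It also fails if it takes over 67 s, if anything falls off the work surface, if the arm or the gripper's body presses on something with over 40 N, if the wrist force passes 120 N, or if a joint passes its speed limit or range.

ROBOT

A 6-joint arm with a two-finger parallel gripper is mounted at the origin on the work surface; the furniture and walls round the work are solid. World frame = base frame: x ahead of the robot, y to its left, z up, the work surface at z = 0. Lengths are in m, angles in rad, forces in N, time in s.
With the tool pointing down it reaches from about 0.35 to 0.775 m from the base axis. Payload 7.3 kg.
Tool frame: the origin (TCP) lies midway between the tips of the shut fingers; the grasp point (between the pads) lies 19 mm behind it (robot.tcp_to_grasp is the distance from the TCP to the grasp point, in m); z points along the fingers, y is the line along which they close (so a half turn about z gives the same grasp; the last joint's range is limited). The gripper opens to 92 mm and grips with 3 to 60 N. Pads are 19 mm wide; open, the fingers measure 130 mm over their backs; the gripper's body (75 mm by 190 mm) begins 47 mm behind the grasp point.
Start: joints at [-1.254, 0.342, 1.524, -0, 1.275, -0.146], TCP at [0.234, -0.47, 0.2] pointing down, gripper open.
Joint ranges: [-2.53, 2.53], [-0.77, 2.02], [0.04, 2.7], [-1, 4.14], [0.28, 2.66], [-3.11, 3.11]. Speed limits (rad/s): [2.57, 2.57, 3.14, 3.14, 3.14, 3.14].

INTERFACE

Orientations are given as [roll, pitch, yaw] about the fixed x, y, z axes, in that order (R = Rz(yaw) Ry(pitch) Rx(roll)).
In Python, from cell import readout, cams, ticket, robot gives the robot as it stands. The module is installed in compiled form; this text tells all that it offers.
- The arm moves only by the tool jog_arm, never from a script. Its argument "plan" is a list of rows, each a list of 5 numbers: the shift along the world's x, y, z each as a share of 0.08 m, from -1 to 1, then the turn about the world's z as a share of 90 degrees, from -1 to 1, then the opening, from -1 (shut) to 1 (fully open). A call has 1 to 12 rows; each row is the pose to reach, as a shift and turn from the pose commanded when the call began; what a row does not reach only later rows make up. A row lasts 1/10 s, in which the tool goes at most 50 mm and 8.59 degrees, less where a joint would pass 70% of its speed; a pose out of reach is approached as far as the arm can. A call with a number of a shift or a turn outside -1 to 1 is refused whole. A call with a gripper value outside its range is refused whole. The fingers move at their own pace and stop on an object; "squeeze" is the grip in N (left out, the last holds). Time passes only in rows, so rows that repeat a pose let the fingers close. It gives the time, the measured TCP pose, the force, the opening and the grip force at its end, in the units of the state.
- readout.observe(): the state, without advancing time (a new reading comes with each control period).
- cams.read_camera(name): name is "scene" or "top"; returns the picture (384x512x3 uint8, blue, green, red); there is no depth.
- cams.calibration(name): a dict with "K" (3x3 intrinsics, pixels), "world_from_camera" (4x4, takes a point from camera to world coordinates). Camera axes: x right, y down, z forward; pixel columns grow to the right and rows downward; lengths in m; the calibration is good to about 2 mm. A picture is of the moment at which its call begins. calibration takes no time and is no camera call.
- ticket.hand_in(): hands the job in; it is judged then, once.
The state is a dict: "time": time; "qpos": joint angles; "qvel": joint speeds; "joint_efforts": joint torques, N m; "tool_pos": TCP position; "tool_rot": TCP orientation; "contact_force": force on the tool from outside, world axes, zero at the start; "torque": the same for the moment, N m; "opening": finger opening in m; "grip_force": force on a finger pad.
Only numpy, scipy, OpenCV 4.12 (cv2) and the standard library are available. Lean on these libraries where they do the work, as an engineer would, in place of code of your own. Each camera call takes 0.05 s, during which the arm holds its last target. There are 200 camera calls.

## Working session

There is one attempt and no reset: what is moved stays moved. The work goes in short steps, Python scripts to look and compute and a tool call to move; the robot and the scene stay as the last step left them, time stands still between calls to the robot, and variables do not carry over. Pictures are saved under pics/ and viewed, at most 10 in all, crops included, and the job is handed in when it is done.

Besides the shell and the picture viewer there is one more tool, called after ">>>" in YAML: its name, and indented under it one key for each argument. jog_arm: Moves the arm, as the interface text tells. Shift numbers are shares of 0.08 m and turn numbers shares of 90 degrees, none past 1 either way. Its arguments: {"type":"object","properties":{"plan":{"type":"array"},"squeeze":{"type":"number"}},"required":["plan"]}

```bash
mkdir -p pics; cat > h.py <<'E'
import numpy as np, cv2
from cell import readout, cams, ticket, robot
def grab(n,f):
    im=cams.read_camera(n); cv2.imwrite(f'pics/{f}.png',im); return im
def ray(n,uv):
    c=cams.calibration(n); T=np.array(c['world_from_camera']); K=np.array(c['K'])
    d=T[:3,:3]@np.linalg.solve(K,[uv[0],uv[1],1.]); return T[:3,3],d
def onz(n,uv,z):
    o,d=ray(n,uv); return o+d*(z-o[2])/d[2]
def proj(n,p):
    c=cams.calibration(n); T=np.linalg.inv(np.array(c['world_from_camera'])); q=np.array(c['K'])@(T[:3,:3]@np.array(p)+T[:3,3]); return q[:2]/q[2]
E
python3 - <<'E'
from h import *
for n in('top','scene'):
    im=grab(n,n+'0'); cv2.imwrite(f'pics/{n}0.png',cv2.resize(im,(800,600),interpolation=cv2.INTER_CUBIC)); c=cams.calibration(n); print(n,np.array(c['K']).round(1).tolist(),np.array(c['world_from_camera']).round(3).tolist())
print(readout.observe())
E
```

```text
top [[437.9, 0.0, 260.9], [0.0, 437.9, 191.9], [0.0, 0.0, 1.0]] [[-0.007, -0.99, 0.142, 0.353], [-1.0, 0.004, -0.018, -0.121], [0.017, -0.142, -0.99, 1.619], [0.0, 0.0, 0.0, 1.0]]
scene [[484.0, 0.0, 252.8], [0.0, 484.0, 191.9], [0.0, 0.0, 1.0]] [[0.96, 0.174, -0.22, 0.894], [0.281, -0.62, 0.733, -1.24], [-0.009, -0.765, -0.644, 1.059], [0.0, 0.0, 0.0, 1.0]]
{'time': 0.1, 'qpos': array([-1.25399665e+00,  3.42659538e-01,  1.52491673e+00,  8.88446170e-06,
        1.27540823e+00, -1.45980024e-01]), 'qvel': array([-0.00079453, -0.00028046, -0.00338312, -0.0004639 , -0.00211401,
       -0.00029177]), 'joint_efforts': array([ 2.37039458e-03, -4.32005131e+01, -2.44693011e+01,  7.20106624e-02,
        5.26645139e-02, -3.21252196e-05]), 'tool_pos': array([ 0.23428533, -0.46937722,  0.19911278]), 'tool_rot': array([-3.14021684e+00, -2.10866892e-04,  4.62776961e-01]), 'contact_force': array([-0.14750863,  0.02055979,  0.09793304]), 'torque': array([-0.05449039,  0.02050945,  0.01653179]), 'grip_force': 0.0, 'opening': 0.0920942590894914}
```

View pics/top0.png

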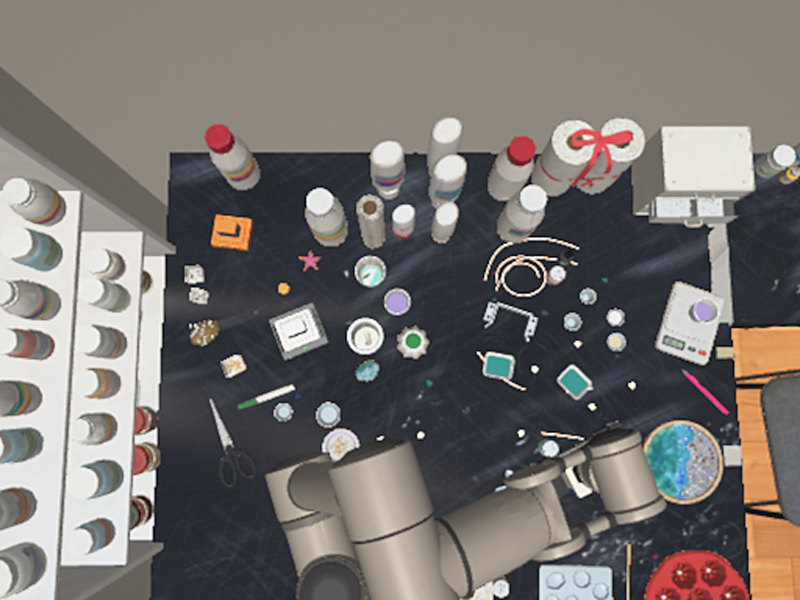

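View pics/scene0.png

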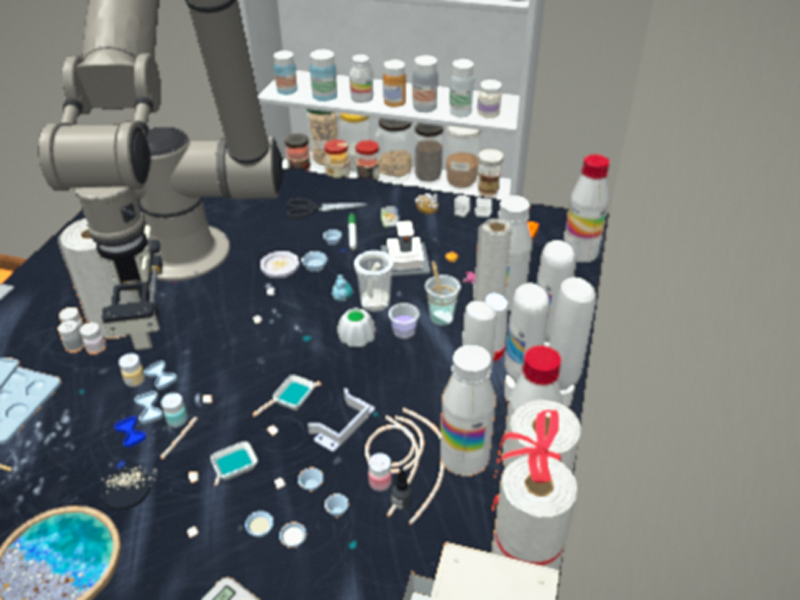

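The top view (800x600) shows the shield at about (510,318), teal dishes at (498,366) and (575,381), the lamp on its dock at (297,331), the orange look-alike at (231,232), the jug at (365,336), the stick cup at (370,270), the lilac cup at (397,301) and the crown at (413,342). The scene view shows the same layout, with the shield at (345,420) and the near dish at (295,392).

```bash
python3 - <<'E'
from h import *
t=cv2.imread('pics/top0.png'); s=cv2.imread('pics/scene0.png')
# raw re-grab
t=grab('top','t1'); s=grab('scene','s1')
print('base px',proj('top',[0,0,0]))
for n,im in(('top',t),('scene',s)):
    hsv=cv2.cvtColor(im,cv2.COLOR_BGR2HSV)
    m=cv2.inRange(hsv,(82,120,70),(98,255,220))
    cs,_=cv2.findContours(m,cv2.RETR_EXTERNAL,cv2.CHAIN_APPROX_NONE)
    for c in cs:
        if cv2.contourArea(c)>80:
            r=cv2.minAreaRect(c); print(n,'teal',np.round(r[0],1),np.round(r[1],1),round(r[2],1),'world z=.015',onz(n,r[0],.015).round(4), [onz(n,p,.015)[:2].round(4).tolist() for p in cv2.boxPoints(r)])
def crop(im,x0,y0,w,h,k): return cv2.resize(im[y0:y0+h,x0:x0+w],None,fx=k,fy=k,interpolation=cv2.INTER_NEAREST)
a=crop(t,295,180,100,75,4);b=crop(t,160,150,100,75,4)
c=crop(s,150,230,100,75,4);d=crop(s,200,130,100,75,4)
cv2.imwrite('pics/crops.png',np.vstack([np.hstack([a,b]),np.hstack([c,d])]))
E
```

```text
base px [219.28038679 355.72615316]
top teal [427.3 292.2] [25.9 45. ] 17.7 world z=.015 [ 0.2153 -0.749   0.015 ] [[0.1545, -0.676], [0.3056, -0.7342], [0.2768, -0.8229], [0.1264, -0.7636]]
top teal [366.8 244.3] [14.1 10.6] 45.0 world z=.015 [ 0.3884 -0.5366  0.015 ] [[0.3931, -0.5046], [0.4202, -0.5333], [0.3836, -0.5685], [0.3567, -0.5398]]
top teal [318.3 233.9] [13.9 10.6] 11.3 world z=.015 [ 0.4272 -0.3601  0.015 ] [[0.4134, -0.3309], [0.4513, -0.3394], [0.441, -0.3894], [0.4032, -0.3807]]
scene teal [ 41.7 345.9] [34.1 56.9] 85.9 world z=.015 [ 0.2051 -0.752   0.015 ] [[0.108, -0.7359], [0.2387, -0.6861], [0.2971, -0.7673], [0.1737, -0.8136]]
scene teal [149.  294.9] [10.6 20.1] 66.8 world z=.015 [ 0.3898 -0.5388  0.015 ] [[0.3591, -0.5443], [0.3954, -0.5061], [0.4204, -0.5333], [0.3844, -0.5704]]
scene teal [187.5 251.4] [11.4 16.2] 38.7 world z=.015 [ 0.4292 -0.3635  0.015 ] [[0.4067, -0.3813], [0.4158, -0.3256], [0.452, -0.3455], [0.4421, -0.3998]]
```

View pics/crops.png

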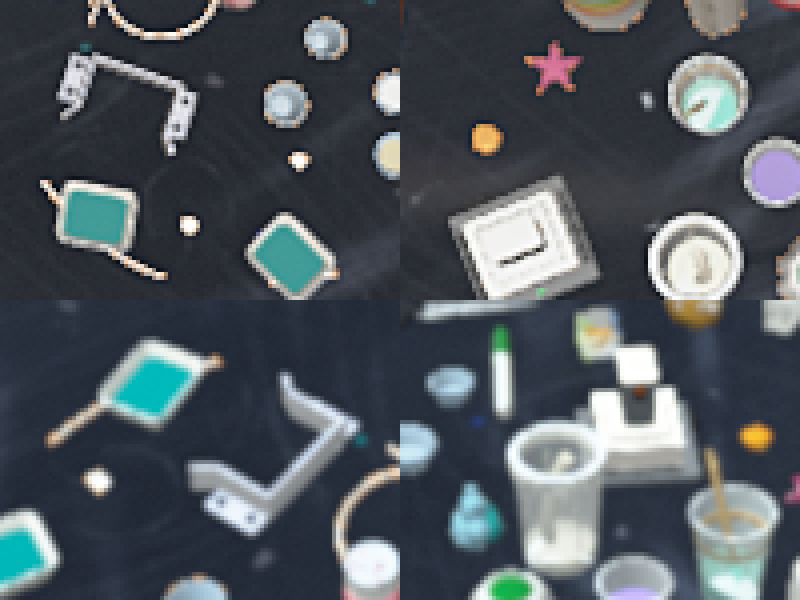

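The crops show that the near dish is turned about 8° clockwise and the shield about 19°. The lamp's long side runs roughly along y, with a yaw of about +17°. The thin sticks beside the dishes look flat. Next I fit the shield's back wall and the lamp.

```bash
python3 - <<'E'
from h import *
t=cv2.imread('pics/t1.png'); s=cv2.imread('pics/s1.png')
g=cv2.cvtColor(t,cv2.COLOR_BGR2GRAY).astype(float); gs=cv2.cvtColor(s,cv2.COLOR_BGR2GRAY).astype(float)
# back wall, top view
P=[]
for c in range(321,341):
    r0=int(194.5+(c-318)*.36)
    w=np.clip(g[r0-4:r0+5,c]-70,0,None); P.append([c,(w*np.arange(r0-4,r0+5)).sum()/w.sum()])
P=np.array(P); W=np.array([onz('top',p,.022)[:2] for p in P])
vx,vy,x0,y0=cv2.fitLine(W.astype(np.float32),cv2.DIST_HUBER,0,.01,.01).ravel()
print('backwall dir yaw', np.degrees(np.arctan2(-abs(vx),abs(vy))), x0,y0,'resid',np.abs((W-[x0,y0])@[-vy,vx]).max().round(4))
for n,im,x1,y1,w,h in(('top',t,308,188,45,35),):
    m=(cv2.cvtColor(im,cv2.COLOR_BGR2GRAY)[y1:y1+h,x1:x1+w]); 
a=cv2.resize(t[185:250,305:355],None,fx=8,fy=8,interpolation=cv2.INTER_CUBIC)
b=cv2.resize(s[238:303,190:240],None,fx=8,fy=8,interpolation=cv2.INTER_CUBIC)
cv2.imwrite('pics/sh.png',np.hstack([a,b]))
# dish white+teal outlines
def rect(n,im,lo,hi,roi,z,tag):
    x,y,w,h=roi; hsv=cv2.cvtColor(im,cv2.COLOR_BGR2HSV)[y:y+h,x:x+w]; m=cv2.inRange(hsv,lo,hi)
    m=cv2.morphologyEx(m,cv2.MORPH_OPEN,np.ones((3,3),np.uint8)); 
    cs,_=cv2.findContours(m,cv2.RETR_EXTERNAL,cv2.CHAIN_APPROX_NONE); c=max(cs,key=cv2.contourArea)+np.array([x,y])
    wp=np.array([onz(n,p,z)[:2] for p in c.reshape(-1,2)],np.float32)*1000
    r=cv2.minAreaRect(wp); print(tag,n,np.round(r[0],1),np.round(r[1],1),round(r[2],1))
rect('top',t,(0,0,150),(180,70,255),(170,190,45,45),.034,'hood')
rect('scene',s,(0,0,190),(180,60,255),(250,135,25,20),.094,'cap')
hs=cv2.cvtColor(t,cv2.COLOR_BGR2HSV)
rect('top',t,(80,100,70),(100,255,255),(305,222,28,24),.015,'teal')
rect('scene',s,(80,100,70),(100,255,255),(170,238,40,30),.015,'teal')
E
```

```text
backwall dir yaw -19.600311 0.5604643 -0.4008009 resid 0.0076
hood top [507.9 103.4] [90.4 94.8] 21.4
cap scene [504.7 106.7] [45.9 61.5] 15.6
teal top [ 428.4 -360.8] [47.7 40.1] 88.4
teal scene [ 429.2 -362.9] [49.8 40.9] 82.3
```

View pics/sh.png

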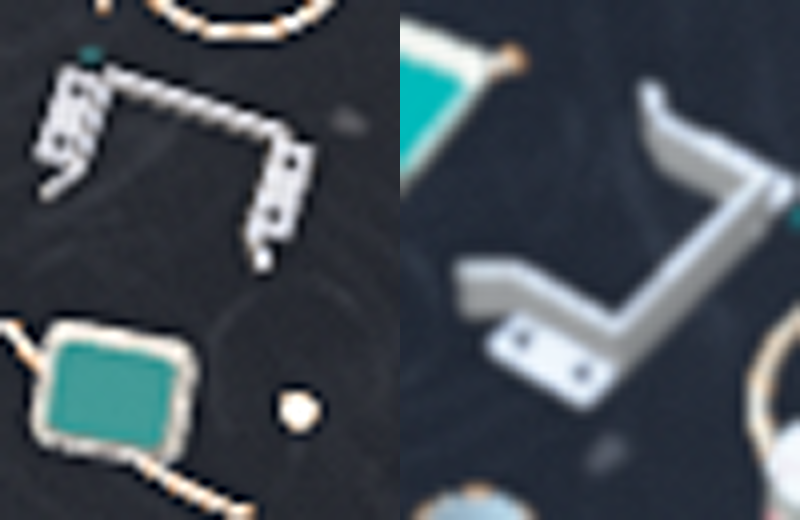

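The enlarged crops show the back wall's top edge from (105,72) to (283,132) in the top view. In the scene view the wall corners are at (365..390,185) and (220,330), and the flares begin at (260,125) and (120,268). I cast these onto z=24 mm.

```bash
python3 - <<'E'
from h import *
T=lambda p:onz('top',(305+p[0]/8-.5+.06,185+p[1]/8-.5+.06),.024)[:2].round(4)
S=lambda p:onz('scene',(190+p[0]/8-.44,238+p[1]/8-.44),.024)[:2].round(4)
A,B=T((105,72)),T((283,132)); print('top',A,B,np.linalg.norm(A-B),'flare ends',T((45,192)),T((262,265)))
for k,p in dict(Lcorner=(378,183),Rcorner=(220,328),Rstr=(120,266),Rfl=(60,265),Lstr=(262,125),Lfl=(252,85)).items(): print(k,S(p))
C,D=S((378,183)),S((220,328)); print(np.linalg.norm(C-D), 'yaw',[np.degrees(np.arctan2(-(q-p)[0]*-1,-(q-p)[1])) for p,q in((A,B),(C,D))])
y=np.radians(-19.3); 
for o in ([0.522,-.386],):
  R=np.array([[np.cos(y),-np.sin(y)],[np.sin(y),np.cos(y)]])
  for l in ([30,42],[30,-42],[-16,42],[-16,-42],[-33,51],[-33,-51]): print(l,(np.array(o)+R@np.array(l)/1000).round(4))
E
```

```text
top [ 0.5749 -0.3601] [ 0.5467 -0.4416] 0.08624088357617866 flare ends [ 0.5194 -0.3312] [ 0.4854 -0.4299]
Lcorner [ 0.5814 -0.365 ]
Rcorner [ 0.5495 -0.4428]
Rstr [ 0.5067 -0.4262]
Rfl [ 0.4864 -0.4315]
Lstr [ 0.5326 -0.3499]
Lfl [ 0.5226 -0.3323]
0.08408596791379647 yaw [np.float64(-19.086247928603306), np.float64(-22.294890084209193)]
[30, 42] [ 0.5642 -0.3563]
[30, -42] [ 0.5364 -0.4356]
[-16, 42] [ 0.5208 -0.3411]
[-16, -42] [ 0.493  -0.4204]
[-33, 51] [ 0.5077 -0.327 ]
[-33, -51] [ 0.474  -0.4232]
```

>>> jog_arm:
  plan:
    - [0.4,0.4,0,-0.1,-0.35]
    - [0.8,0.8,0,-0.2,-0.35]
    - [1,1,0,-0.29,-0.35]
    - [1,1,0,-0.38,-0.35]
    - [1,1,0,-0.46,-0.35]
    - [1,1,0,-0.51,-0.35]
    - [1,1,0,-0.51,-0.35]
  squeeze: 30

```text
time: 0.9
tool_pos: [0.3144, -0.3896, 0.1996]
tool_rot: [-3.141, 0.0, -0.339]
contact_force: [0.0, -0.1, 0.0]
opening: 0.0405
grip_force: 0.0
```

>>> jog_arm:
  plan:
    - [0.4,0.3,-0.4,0,-0.35]
    - [0.72,0.6,-1,0,-0.35]
    - [0.72,0.6,-1,0,-0.35]
    - [0.72,0.6,-1,0,-0.35]

```text
time: 1.3
tool_pos: [0.3718, -0.3407, 0.1186]
tool_rot: [-3.14, 0.003, -0.335]
contact_force: [-0.5, -0.8, 0.3]
opening: 0.0298
grip_force: 0.0
```

>>> jog_arm:
  plan:
    - [0,0,-0.5,0,-0.35]
    - [0,0,-1,0,-0.35]
    - [0,0,-1,0,-0.35]
    - [0,0,-1,0,-0.35]

```text
time: 1.7
tool_pos: [0.3721, -0.3433, 0.0413]
tool_rot: [3.141, -0.001, -0.339]
contact_force: [0.7, 0.3, 0.5]
opening: 0.0296
grip_force: 0.0
```

>>> jog_arm:
  plan:
    - [0,0,-0.2,0,-0.35]
    - [0,0,-0.39,0,-0.35]
    - [0.1,-0.03,-0.39,0,-0.35]
    - [0.2,-0.06,-0.39,0,-0.35]
    - [0.3,-0.09,-0.39,0,-0.35]
    - [0.4,-0.12,-0.39,0,-0.35]
    - [0.5,-0.15,-0.39,0,-0.35]
    - [0.6,-0.18,-0.39,0,-0.35]
    - [0.7,-0.2,-0.39,0,-0.35]
    - [0.8,-0.23,-0.39,0,-0.35]
    - [0.8,-0.23,-0.39,0,-0.35]

```text
time: 2.8
tool_pos: [0.4371, -0.3606, 0.0085]
tool_rot: [3.141, -0.001, -0.338]
contact_force: [-0.4, 0.2, -0.2]
opening: 0.0299
grip_force: 0.0
```

```bash
python3 - <<'E'
from h import *
t=grab('top','t2'); s=grab('scene','s2')
a=cv2.resize(t[180:250,290:360],(560,560),interpolation=cv2.INTER_CUBIC)[:, :400]
b=cv2.resize(s[225:295,165:235],(560,560),interpolation=cv2.INTER_CUBIC)[:, 100:500]
cv2.imwrite('pics/push.png',np.hstack([a,b]))
E
```

```text
(no output)
```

View pics/push.png

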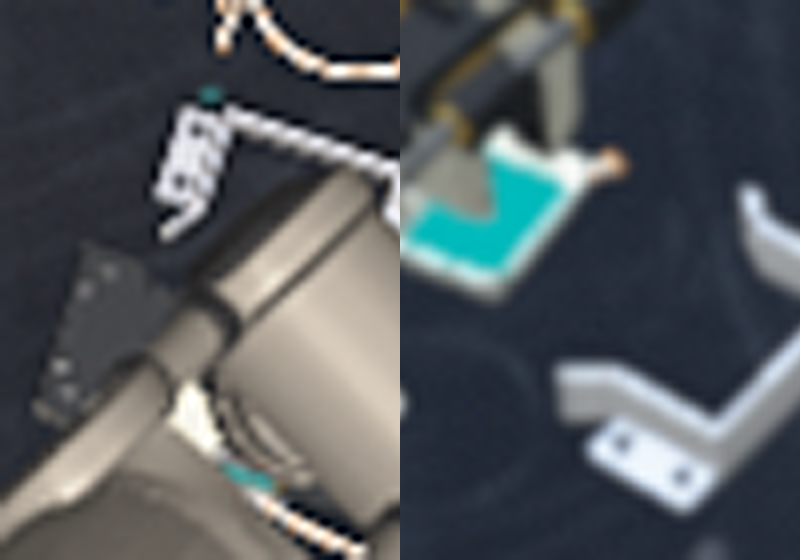

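```bash
python3 - <<'E'
from h import *
o=readout.observe(); p=o['tool_pos']; print(p,o['tool_rot'],o['contact_force'])
y=np.radians(-19.4);ex=np.array([np.cos(y),np.sin(y),0]);ey=np.array([-np.sin(y),np.cos(y),0])
for l in (0,25,-25):
  q=p+ey*l/1000; print(l,'scene crop',((proj('scene',q)-[165,225])*8+[300,0]).round(),'top crop',((proj('top',q)-[290,180])*8).round())
s=cv2.imread('pics/s2.png'); hsv=cv2.cvtColor(s,cv2.COLOR_BGR2HSV)
for f in('s1','s2'):
  s=cv2.imread(f'pics/{f}.png'); m=cv2.inRange(cv2.cvtColor(s,cv2.COLOR_BGR2HSV),(80,100,70),(100,255,255))[235:275,165:215]
  ys,xs=np.nonzero(m); print(f,len(xs),xs.min()+165,xs.max()+165,ys.min()+235,ys.max()+235)
a=cv2.resize(s[190:290,120:240],(720,600),interpolation=cv2.INTER_CUBIC); cv2.imwrite('pics/push2.png',a)
E
```

```text
[ 0.43593965 -0.35997644  0.00830541] [-3.14144982e+00  6.11826638e-04 -3.37963689e-01] [-0.54092684  0.08185778 -0.2825638 ]
0 scene crop [503. 221.] top crop [224. 413.]
25 scene crop [547. 180.] top crop [172. 395.]
-25 scene crop [457. 263.] top crop [275. 430.]
s1 171 179 197 245 258
s2 137 178 197 245 258
```

View pics/push2.png

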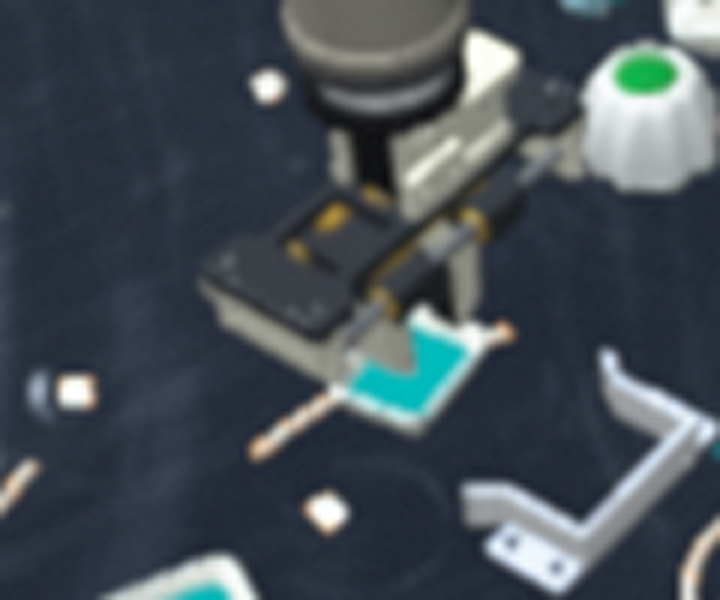

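The picture shows the open fingertips hovering above the casting. The dish is unmoved and there is no force, so the tips evidently draw back when they are open. I'll lift, go back behind the dish, shut the fingers and push with them shut.

>>> jog_arm:
  plan:
    - [0,0,0.5,0,-0.35]
    - [0,0,0.8,0,-0.35]
    - [-0.4,0.1,0.8,0,-0.6]
    - [-0.8,0.23,0.8,0,-1]
    - [-0.8,0.23,0.8,0,-1]
    - [-0.8,0.23,0.8,0,-1]
    - [-0.8,0.23,0.8,0,-1]
    - [-0.8,0.23,0.4,0,-1]
    - [-0.8,0.23,0,0,-1]
    - [-0.8,0.23,0,0,-1]

```text
time: 3.9
tool_pos: [0.3709, -0.3398, 0.0052]
tool_rot: [-3.138, 0.006, -0.338]
contact_force: [-0.2, -0.0, 0.0]
opening: 0.0006
grip_force: 0.0
```

>>> jog_arm:
  plan:
    - [0.1,-0.03,0,0,-1]
    - [0.2,-0.06,0,0,-1]
    - [0.3,-0.09,0,0,-1]
    - [0.4,-0.12,0,0,-1]
    - [0.4,-0.12,0,0,-1]

```text
time: 4.4
tool_pos: [0.4057, -0.3522, 0.0093]
tool_rot: [3.14, -0.002, -0.338]
contact_force: [-0.8, -0.5, 0.2]
opening: 0.0005
grip_force: 0.0
```

```bash
python3 - <<'E'
from h import *
print(readout.observe()['contact_force'])
s=grab('scene','s3')
a=cv2.resize(s[190:290,120:240],(720,600),interpolation=cv2.INTER_CUBIC); cv2.imwrite('pics/push3.png',a)
m=cv2.inRange(cv2.cvtColor(s,cv2.COLOR_BGR2HSV),(80,100,70),(100,255,255))[235:275,165:230]
ys,xs=np.nonzero(m); print(len(xs),xs.min()+165,xs.max()+165,ys.min()+235,ys.max()+235)
E
```

```text
[-0.78886035 -0.5424783   0.17666284]
171 179 197 245 258
```

View pics/push3.png

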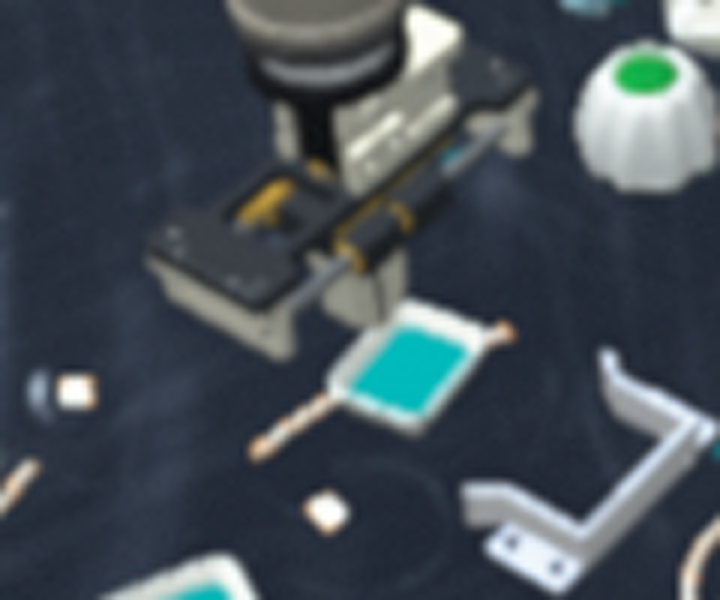

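```bash
python3 - <<'E'
from h import *
p=readout.observe()['tool_pos']; y=np.radians(-19.4);ex=np.array([np.cos(y),np.sin(y),0]);ey=np.array([-np.sin(y),np.cos(y),0])
f=lambda q:((proj('scene',q)-[120,190]+.5)*6).round().tolist()
for a in(-9.5,9.5):
  for b in(-19,19):
    print(a,b,[f(p+ex*a/1e3+ey*b/1e3+[0,0,h]) for h in(0,.012,.03)])
y=np.radians(-10);ex=np.array([np.cos(y),np.sin(y),0]);ey=np.array([-np.sin(y),np.cos(y),0])
for a,b in((28,34),(28,-34),(-28,-34),(-28,34)): print('dish',a,b,f(np.array([.4287,-.3618,.021])+ex*a/1e3+ey*b/1e3))
for c in [(405,300),(500,335),(415,432),(330,390)]: print('rim corner seen',c,onz('scene',(120+c[0]/6-.5,190+c[1]/6-.5),.021).round(4))
E
```

```text
-9.5 -19 [[332.0, 368.0], [329.0, 351.0], [325.0, 326.0]]
-9.5 19 [[384.0, 322.0], [382.0, 305.0], [378.0, 280.0]]
9.5 -19 [[361.0, 385.0], [358.0, 368.0], [354.0, 342.0]]
9.5 19 [[413.0, 338.0], [410.0, 321.0], [407.0, 296.0]]
dish 28 34 [493.0, 333.0]
dish 28 -34 [419.0, 427.0]
dish -28 -34 [320.0, 389.0]
dish -28 34 [396.0, 297.0]
rim corner seen (405, 300) [ 0.412  -0.3239  0.021 ]
rim corner seen (500, 335) [ 0.4661 -0.3335  0.021 ]
rim corner seen (415, 432) [ 0.4497 -0.4038  0.021 ]
rim corner seen (330, 390) [ 0.4001 -0.39    0.021 ]
```

Seen against the projection, the fingertips are about 30 mm higher than the reported TCP suggests. I'll retreat behind the dish and feel down gently for the bench.

>>> jog_arm:
  plan:
    - [-0.2,0.06,0,0,-1]
    - [-0.43,0.13,0,0,-1]
    - [-0.43,0.13,0,0,-1]
    - [-0.43,0.13,-0.04,0,-1]
    - [-0.43,0.13,-0.07,0,-1]
    - [-0.43,0.13,-0.07,0,-1]
    - [-0.43,0.13,-0.07,0,-1]

```text
time: 5.15
tool_pos: [0.37, -0.341, 0.0028]
tool_rot: [3.142, 0.0, -0.338]
contact_force: [-0.1, -0.1, -0.4]
opening: 0.0004
grip_force: 0.0
```

>>> jog_arm:
  plan:
    - [0,0,-0.05,0,-1]
    - [0,0,-0.05,0,-1]
    - [0,0,-0.05,0,-1]

```text
time: 5.45
tool_pos: [0.3696, -0.3409, -0.0012]
tool_rot: [-3.142, 0.0, -0.338]
contact_force: [0.2, 0.3, -0.4]
opening: 0.0007
grip_force: 0.0
```

```bash
python3 - <<'E'
from h import *
o=readout.observe(); print(o['tool_pos'],o['contact_force'],o['qpos'],robot.tcp_to_grasp,[a for a in dir(robot) if a[0]!='_'])
s=grab('scene','s4'); t=grab('top','t4')
f=lambda q,n:proj(n,q).round(1).tolist()
print(f(o['tool_pos'],'scene'),f(o['tool_pos'],'top'))
a=cv2.resize(s[190:270,120:220],(800,640),interpolation=cv2.INTER_CUBIC)[:600]; cv2.imwrite('pics/push4.png',a)
E
```

```text
[ 0.36960275 -0.34091322 -0.00121791] [ 0.15346077  0.34939018 -0.3750711 ] [-8.97518158e-01  5.61733386e-01  1.82103722e+00 -1.19917799e-04
  7.59085293e-01  1.01161119e+00] 0.0188 ['IKError', 'tcp_to_grasp']
[172.5, 245.8] [312.9, 249.8]
```

View pics/push4.png

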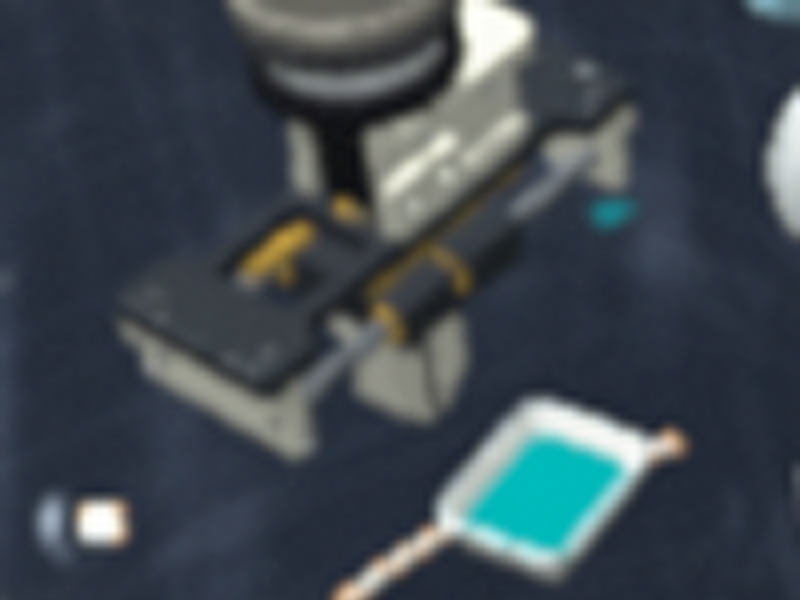

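>>> jog_arm:
  plan:
    - [0,0,-0.04,0,-1]
    - [0,0,-0.08,0,-1]
    - [0,0,-0.12,0,-1]
    - [0,0,-0.12,0,-1]

```text
time: 5.95
tool_pos: [0.3693, -0.3407, -0.0112]
tool_rot: [-3.141, 0.001, -0.338]
contact_force: [-1.1, 0.7, 0.1]
opening: 0.0006
grip_force: 0.0
```

>>> jog_arm:
  plan:
    - [0,0,-0.04,0,-1]
    - [0,0,-0.08,0,-1]
    - [0,0,-0.12,0,-1]
    - [0,0,-0.12,0,-1]

```text
time: 6.35
tool_pos: [0.3694, -0.3407, -0.0208]
tool_rot: [-3.141, 0.001, -0.338]
contact_force: [0.5, 0.2, 0.3]
opening: 0.0005
grip_force: 0.0
```

>>> jog_arm:
  plan:
    - [0,0,-0.03,0,-1]
    - [0,0,-0.05,0,-1]
    - [0,0,-0.05,0,-1]

```text
time: 6.65
tool_pos: [0.3695, -0.3409, -0.0244]
tool_rot: [-3.142, 0.0, -0.338]
contact_force: [-0.5, 0.1, -0.5]
opening: 0.0004
grip_force: 0.0
```

>>> jog_arm:
  plan:
    - [0,0,-0.03,0,-1]
    - [0,0,-0.03,0,-1]

```text
time: 6.85
tool_pos: [0.3697, -0.3411, -0.0267]
tool_rot: [3.141, -0.0, -0.338]
contact_force: [-1.0, 0.6, 0.1]
opening: 0.0003
grip_force: 0.0
```

>>> jog_arm:
  plan:
    - [0,0,-0.03,0,-1]
    - [0,0,-0.03,0,-1]

```text
time: 7.05
tool_pos: [0.3698, -0.3412, -0.0269]
tool_rot: [3.141, -0.001, -0.338]
contact_force: [-5.1, 5.3, 24.1]
opening: 0.0006
grip_force: 12.3
```

The bench is at a reported z of about -0.027, so true z is the reading plus 27 mm. I'll raise to a true 9 mm and push.

>>> jog_arm:
  plan:
    - [0,0,0.15,0,-1]
    - [0.1,-0.03,0.15,0,-1]
    - [0.2,-0.06,0.15,0,-1]
    - [0.28,-0.08,0.15,0,-1]
    - [0.36,-0.11,0.15,0,-1]
    - [0.44,-0.13,0.15,0,-1]
    - [0.52,-0.15,0.15,0,-1]
    - [0.6,-0.18,0.15,0,-1]
    - [0.68,-0.2,0.15,0,-1]
    - [0.75,-0.22,0.15,0,-1]
    - [0.75,-0.22,0.15,0,-1]

```text
time: 8.15
tool_pos: [0.4305, -0.3589, -0.017]
tool_rot: [3.141, -0.001, -0.338]
contact_force: [0.8, -1.2, 0.2]
opening: 0.0008
grip_force: 0.0
```

```bash
python3 - <<'E'
from h import *
o=readout.observe(); print(o['tool_pos'],o['contact_force'])
s=grab('scene','s5'); t=grab('top','t5')
m=cv2.inRange(cv2.cvtColor(s,cv2.COLOR_BGR2HSV),(80,100,70),(100,255,255)); m[:235]=0;m[285:]=0;m[:,:165]=0;m[:,240:]=0
cs,_=cv2.findContours(m,cv2.RETR_EXTERNAL,cv2.CHAIN_APPROX_NONE)
for c in cs:
  if cv2.contourArea(c)>20:
    w=np.array([onz('scene',q,.015)[:2]*1000 for q in c.reshape(-1,2)],np.float32); print(np.round(c.reshape(-1,2).mean(0),1),cv2.minAreaRect(w))
a=cv2.resize(s[215:275,160:240],(800,600),interpolation=cv2.INTER_CUBIC); cv2.imwrite('pics/push5.png',a)
E
```

```text
[ 0.43047659 -0.35892432 -0.01699714] [ 0.76590028 -1.21521527  0.21501117]
[197.8 257.7] ((466.5132141113281, -377.6814880371094), (52.041404724121094, 40.4864387512207), 68.10718536376953)
```

>>> jog_arm:
  plan:
    - [0.08,-0.02,0,0,-1]
    - [0.16,-0.035,0,0,-1]
    - [0.24,-0.05,0,0,-1]
    - [0.32,-0.07,0,0,-1]
    - [0.4,-0.09,0,0,-1]
    - [0.48,-0.105,0,0,-1]
    - [0.55,-0.12,0,0,-1]
    - [0.55,-0.12,0,0,-1]

```text
time: 9.05
tool_pos: [0.4745, -0.3684, -0.0171]
tool_rot: [3.141, -0.001, -0.338]
contact_force: [-0.2, -0.4, 0.0]
opening: 0.0004
grip_force: 0.0
```

```bash
cat > dish.py <<'E'
from h import *
o=readout.observe(); print(o['time'],o['tool_pos'],o['contact_force'])
s=cams.read_camera('scene')
m=cv2.inRange(cv2.cvtColor(s,cv2.COLOR_BGR2HSV),(80,100,70),(100,255,255)); m[:235]=0;m[285:]=0;m[:,:165]=0;m[:,238:]=0
cs,_=cv2.findContours(m,cv2.RETR_EXTERNAL,cv2.CHAIN_APPROX_NONE)
y=np.radians(-19.5);R=np.array([[np.cos(y),-np.sin(y)],[np.sin(y),np.cos(y)]])
for c in cs:
  if cv2.contourArea(c)>20:
    w=np.array([onz('scene',q,.015)[:2]*1000 for q in c.reshape(-1,2)],np.float32); r=cv2.minAreaRect(w)
    print(r,'shield-frame',R.T@(np.array(r[0])-[534.5,-392.5]))
E
python3 dish.py
```

```text
9.05 [ 0.47451271 -0.36840049 -0.01705808] [-0.19756466 -0.44268723  0.0260502 ]
((511.3363952636719, -387.9320983886719), (51.74075698852539, 40.34791564941406), 70.97946166992188) shield-frame [-23.3597718   -3.42627656]
```

>>> jog_arm:
  plan:
    - [0.06,-0.015,0,0,-1]
    - [0.12,-0.03,0,0,-1]
    - [0.18,-0.05,0,0,-1]
    - [0.23,-0.065,0,0,-1]
    - [0.26,-0.075,0,0,-1]
    - [0.26,-0.075,0,0,-1]

```text
time: 9.7
tool_pos: [0.4948, -0.3743, -0.0171]
tool_rot: [3.141, -0.0, -0.338]
contact_force: [-0.1, -0.1, -0.4]
opening: 0.0002
grip_force: 0.0
```

>>> jog_arm:
  plan:
    - [0.02,-0.01,0,0,-1]
    - [0.04,-0.015,0,0,-1]
    - [0.04,-0.015,0,0,-1]

```text
time: 10.0
tool_pos: [0.4977, -0.3755, -0.017]
tool_rot: [3.141, -0.0, -0.338]
contact_force: [0.3, -0.3, -0.6]
opening: 0.0004
grip_force: 0.1
```

```bash
python3 dish.py
```

```text
10.0 [ 0.49770873 -0.37545498 -0.01704845] [ 0.27799067 -0.25597617 -0.567549  ]
((532.5755004882812, -394.5653381347656), (51.555641174316406, 37.4708251953125), 70.43971252441406) shield-frame [-1.12468905 -2.58928456]
```

>>> jog_arm:
  plan:
    - [0.02,-0.007,0,0,-1]
    - [0.02,-0.007,0,0,-1]

```text
time: 10.25
tool_pos: [0.4981, -0.3755, -0.0172]
tool_rot: [-3.141, 0.003, -0.338]
contact_force: [-4.2, 1.5, 1.9]
opening: 0.0002
grip_force: 2.4
```

>>> jog_arm:
  plan:
    - [0.02,-0.007,0,0,-1]
    - [0.02,-0.007,0,0,-1]

```text
time: 10.45
tool_pos: [0.4983, -0.3754, -0.0173]
tool_rot: [-3.141, 0.006, -0.338]
contact_force: [-9.2, 2.9, 6.3]
opening: 0.0007
grip_force: 5.2
```

>>> jog_arm:
  plan:
    - [0.02,-0.007,0,0,-1]
    - [0.02,-0.007,0,0,-1]

```text
time: 10.65
tool_pos: [0.4984, -0.3754, -0.0173]
tool_rot: [-3.14, 0.009, -0.338]
contact_force: [-15.3, 4.1, 9.0]
opening: 0.0005
grip_force: 7.9
```

>>> jog_arm:
  plan:
    - [-0.1,0.035,0,0,-1]
    - [-0.3,0.1,0,0,-1]
    - [-0.6,0.21,0,0,-1]
    - [-0.6,0.21,0.5,0,-0.5]
    - [-0.6,0.3,1,0.1,0.5]
    - [-0.6,0.6,1,0.2,1]
    - [-0.6,1,1,0.3,1]
    - [-0.6,1,1,0.4,1]
    - [-0.6,1,1,0.5,1]

```text
time: 11.55
tool_pos: [0.455, -0.2963, 0.0634]
tool_rot: [3.14, -0.001, 0.419]
contact_force: [0.9, 0.5, 0.3]
opening: 0.044
grip_force: 0.0
```

>>> jog_arm:
  plan:
    - [0,0,0.5,0.1,1]
    - [0,0,1,0.2,1]
    - [0,0,1,0.3,1]
    - [0,0,1,0.4,1]
    - [0,0,1,0.5,1]
    - [0,0,1,0.5,1]

```text
time: 12.15
tool_pos: [0.4548, -0.2972, 0.1432]
tool_rot: [3.14, 0.0, 1.202]
contact_force: [-0.6, 0.2, 0.6]
opening: 0.0903
grip_force: 0.0
```

```bash
python3 dish.py; python3 - <<'E'
from h import *
t=grab('top','t6'); s=grab('scene','s6')
for n,im in(('top',t),):
    m=cv2.inRange(cv2.cvtColor(im,cv2.COLOR_BGR2HSV),(80,100,70),(100,255,255)); m[:190]=0;m[255:]=0;m[:,:305]=0;m[:,360:]=0
    cs,_=cv2.findContours(m,cv2.RETR_EXTERNAL,cv2.CHAIN_APPROX_NONE)
    for c in cs:
        if cv2.contourArea(c)>20: print(n,'dish',cv2.minAreaRect(np.array([onz(n,q,.015)[:2]*1000 for q in c.reshape(-1,2)],np.float32)))
# lamp: use the first pictures (unobstructed)
t=cv2.imread('pics/t1.png');s=cv2.imread('pics/s1.png')
def blob(n,im,lo,hi,roi,z,k=1):
    x,y,w,h=roi; u=cv2.resize(im[y:y+h,x:x+w],None,fx=8,fy=8,interpolation=cv2.INTER_CUBIC)
    m=cv2.inRange(cv2.cvtColor(u,cv2.COLOR_BGR2HSV),lo,hi); cs,_=cv2.findContours(m,cv2.RETR_EXTERNAL,cv2.CHAIN_APPROX_NONE)
    c=max(cs,key=cv2.contourArea).reshape(-1,2); c=c/8-.44+[x,y]
    r=cv2.minAreaRect(np.array([onz(n,q,z)[:2]*1000 for q in c],np.float32)); print(n,z,np.round(r[0],1),np.round(r[1],1),round(r[2],1))
print('hood');blob('top',t,(0,0,150),(180,60,255),(172,192,40,40),.030)
print('cap');blob('scene',s,(0,0,190),(180,60,255),(251,137,18,16),.094)
print('jug');blob('top',t,(0,0,150),(180,60,255),(218,200,32,30),.112)
a=cv2.resize(t[190:240,170:220],(400,400),interpolation=cv2.INTER_CUBIC);b=cv2.resize(s[135:185,235:285],(400,400),interpolation=cv2.INTER_CUBIC)
cv2.imwrite('pics/lamp.png',np.hstack([a,b]))
E
```

```text
12.15 [ 0.45480078 -0.29719103  0.1432098 ] [-0.56507001  0.22599317  0.57693381]
((532.5755004882812, -394.5653381347656), (51.555641174316406, 37.4708251953125), 70.43971252441406) shield-frame [-1.12468905 -2.58928456]
hood
top 0.03 [509.2 105.1] [ 99.5 104.1] 22.1
cap
scene 0.094 [503.8 115.6] [43.8 85.1] 22.7
jug
top 0.112 [490.4 -53.2] [79.9 80.6] 45.0
```

View pics/lamp.png

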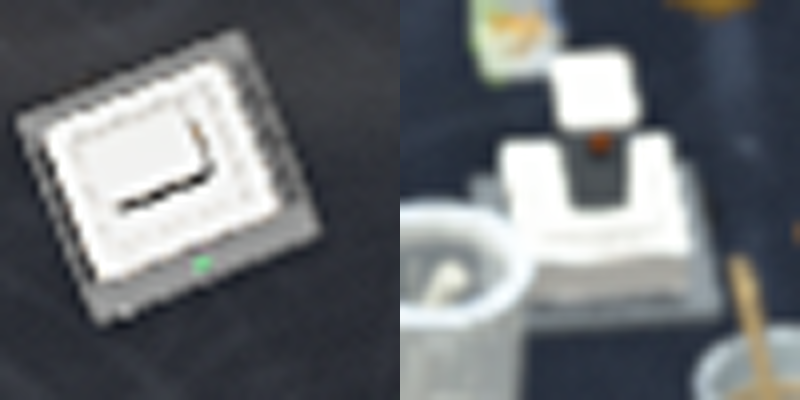

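The top crop shows the dock plate corners at (18,120), (240,30), (322,235) and (95,325), and the hood at (45,138), (222,62), (280,215) and (100,285). In the scene crop the cap is at (152..238, 55..130).

```bash
python3 - <<'E'
from h import *
def C(n,o,pts,z):
    w=np.array([onz(n,(o[0]+a/8-.44,o[1]+b/8-.44),z)[:2]*1000 for a,b in pts]); 
    e=[w[(i+1)%4]-w[i] for i in range(4)]
    print(w.mean(0).round(1),[round(float(np.hypot(*q))) for q in e],[round(float(np.degrees(np.arctan2(q[1],q[0])))%90,1) for q in e])
C('top',(170,190),[(18,120),(240,30),(322,235),(95,325)],.010)
C('top',(170,190),[(45,138),(222,62),(280,215),(100,285)],.034)
C('scene',(235,135),[(152,53),(234,53),(240,128),(157,131)],.094)
E
```

```text
[511.4 107.9] [110, 103, 111, 101] [22.2, 22.2, 21.5, 21.5]
[510.1 107.7] [87, 75, 86, 72] [23.4, 21.2, 21.2, 21.4]
[515.  103.4] [36, 57, 36, 60] [15.6, 17.9, 19.2, 18.3]
```

>>> jog_arm:
  plan:
    - [0.1,0.4,0,0.08,1]
    - [0.2,0.8,0,0.16,1]
    - [0.25,1,0,0.2,1]

```text
time: 12.6
tool_pos: [0.4748, -0.215, 0.143]
tool_rot: [3.141, -0.001, 1.515]
contact_force: [0.2, -0.0, -0.2]
opening: 0.092
grip_force: 0.0
```

>>> jog_arm:
  plan:
    - [0.1,0.5,0,0.08,1]
    - [0.2,1,0,0.16,1]
    - [0.2,1,0,0.2,1]

```text
time: 12.9
tool_pos: [0.4909, -0.1329, 0.1431]
tool_rot: [3.141, -0.001, 1.832]
contact_force: [-0.4, -1.3, -0.2]
opening: 0.0915
grip_force: 0.0
```

>>> jog_arm:
  plan:
    - [0.05,0.5,0,0.05,1]
    - [0.1,1,0,0.077,1]
    - [0.1,1,0,0.077,1]

```text
time: 13.2
tool_pos: [0.4985, -0.0532, 0.143]
tool_rot: [3.141, -0.001, 1.95]
contact_force: [0.0, -0.5, 0.1]
opening: 0.0916
grip_force: 0.0
```

>>> jog_arm:
  plan:
    - [0.05,0.5,0,0,1]
    - [0.1,1,0,0,1]
    - [0.1,1,0,0,1]

```text
time: 13.5
tool_pos: [0.5067, 0.026, 0.143]
tool_rot: [3.14, -0.001, 1.949]
contact_force: [-0.2, -0.5, -0.1]
opening: 0.0917
grip_force: 0.0
```

>>> jog_arm:
  plan:
    - [0.03,0.5,0,0,1]
    - [0.06,1,0,0,1]
    - [0.06,1,0,0,1]
    - [0.06,1,0,0,1]

```text
time: 13.9
tool_pos: [0.5114, 0.1024, 0.1428]
tool_rot: [-3.142, 0.001, 1.947]
contact_force: [-0.2, -0.1, -0.1]
opening: 0.0917
grip_force: 0.0
```

```bash
python3 - <<'E'
from h import *
p=np.array([.3696,-.3409,-.0012]); y=-.338;ex=np.array([np.cos(y),np.sin(y),0]);ey=np.array([-np.sin(y),np.cos(y),0])
for h in(.039,.066,.093): print(h,[((proj('scene',p+ex*a+ey*b+[0,0,h])-[120,190]+.5)*8).round().tolist() for a,b in((.0375,-.095),(-.0375,-.095),(.0375,.095))])
E
```

```text
0.039 [[304.0, 580.0], [153.0, 489.0], [656.0, 272.0]]
0.066 [[293.0, 527.0], [141.0, 437.0], [650.0, 220.0]]
0.093 [[283.0, 474.0], [128.0, 383.0], [645.0, 167.0]]
```

>>> jog_arm:
  plan:
    - [0,0.06,-0.2,0,1]
    - [0,0.06,-0.5,0,1]
    - [0,0.06,-0.8,0,1]
    - [0,0.06,-1,0,1]
    - [0,0.06,-1,0,1]

```text
time: 14.4
tool_pos: [0.5098, 0.1056, 0.061]
tool_rot: [-3.137, -0.001, 1.944]
contact_force: [0.1, 0.0, 0.6]
opening: 0.0916
grip_force: 0.0
```

>>> jog_arm:
  plan:
    - [0,0,-0.15,0,1]
    - [0,0,-0.3,0,1]
    - [0,0,-0.4,0,1]
    - [0,0,-0.5,0,1]
    - [0,0,-0.5,0,1]

```text
time: 14.9
tool_pos: [0.5105, 0.1077, 0.0219]
tool_rot: [-3.14, -0.001, 1.946]
contact_force: [-0.6, -0.4, -0.1]
opening: 0.0918
grip_force: 0.0
```

>>> jog_arm:
  plan:
    - [0,0,0,0,0.3]
    - [0,0,0,0,0]
    - [0,0,0,0,-0.2]
    - [0,0,0,0,-0.3]
    - [0,0,0,0,-0.5]
    - [0,0,0,0,-1]
    - [0,0,0,0,-1]
    - [0,0,0,0,-1]
    - [0,0,0,0,-1]
    - [0,0,0,0,-1]
  squeeze: 10

```text
time: 15.9
tool_pos: [0.5115, 0.1078, 0.023]
tool_rot: [3.141, 0.0, 1.946]
contact_force: [0.4, 0.0, 1.0]
opening: 0.0318
grip_force: 10.0
```

>>> jog_arm:
  plan:
    - [0,0,0,0,-1]
    - [0,0,0,0,-1]
    - [0,0,0,0,-1]
  squeeze: 25

```text
time: 16.2
tool_pos: [0.5115, 0.1078, 0.0231]
tool_rot: [3.141, 0.0, 1.946]
contact_force: [1.3, 0.4, 1.2]
opening: 0.0314
grip_force: 25.0
```

>>> jog_arm:
  plan:
    - [0,0,0.06,0,-1]
    - [0,0,0.15,0,-1]
    - [0,0,0.3,0,-1]
    - [0,0,0.5,0,-1]
    - [0,0,0.75,0,-1]
    - [0,0,1,0,-1]
    - [0,0,1,0,-1]

```text
time: 16.9
tool_pos: [0.513, 0.1079, 0.1062]
tool_rot: [3.136, 0.002, 1.946]
contact_force: [0.1, -0.2, -2.7]
opening: 0.0314
grip_force: 25.0
```

>>> jog_arm:
  plan:
    - [0,0,0.3,0,-1]
    - [0,0,0.6,0,-1]
    - [0,0,0.9,0,-1]
    - [0,0,1,0,-1]
    - [0,0,1,0,-1]

```text
time: 17.4
tool_pos: [0.5115, 0.1078, 0.1833]
tool_rot: [3.14, 0.0, 1.946]
contact_force: [-0.5, -0.5, -2.0]
opening: 0.0315
grip_force: 25.0
```

```bash
python3 - <<'E'
from h import *
o=readout.observe(); print(o['time'],o['tool_pos'],o['tool_rot'],o['contact_force'],o['torque'],o['opening'])
t=grab('top','t7'); s=grab('scene','s7')
cv2.imwrite('pics/carry.png',cv2.resize(s[60:210,180:380],(800,600),interpolation=cv2.INTER_CUBIC))
E
```

```text
17.4 [0.5114745  0.1077514  0.18326246] [3.14016663e+00 4.42303096e-04 1.94634845e+00] [-0.47565162 -0.53772979 -2.00529439] [ 0.01351782 -0.16703791 -0.00461806] 0.03149543373071878
```

>>> jog_arm:
  plan:
    - [0.02,-0.2,0,0,-1]
    - [0.04,-0.5,0,-0.03,-1]
    - [0.05,-0.8,0,-0.06,-1]
    - [0.05,-1,0,-0.08,-1]

```text
time: 17.9
tool_pos: [0.5144, 0.0265, 0.1811]
tool_rot: [-3.139, -0.001, 1.818]
contact_force: [-0.5, 0.7, -2.5]
opening: 0.0318
grip_force: 25.0
```

>>> jog_arm:
  plan:
    - [0.02,-0.3,0,-0.03,-1]
    - [0.04,-0.65,0,-0.06,-1]
    - [0.05,-1,0,-0.08,-1]

```text
time: 18.2
tool_pos: [0.5184, -0.053, 0.1811]
tool_rot: [-3.139, -0.001, 1.694]
contact_force: [1.6, 0.1, -2.3]
opening: 0.0313
grip_force: 25.0
```

>>> jog_arm:
  plan:
    - [0.02,-0.3,0,-0.03,-1]
    - [0.04,-0.65,0,-0.06,-1]
    - [0.05,-1,0,-0.08,-1]

```text
time: 18.5
tool_pos: [0.5224, -0.133, 0.1811]
tool_rot: [-3.139, -0.001, 1.568]
contact_force: [0.4, 0.6, -1.1]
opening: 0.0314
grip_force: 25.0
```

>>> jog_arm:
  plan:
    - [0.02,-0.3,0,-0.03,-1]
    - [0.04,-0.65,0,-0.06,-1]
    - [0.05,-1,0,-0.08,-1]

```text
time: 18.8
tool_pos: [0.5265, -0.2129, 0.1809]
tool_rot: [-3.139, -0.001, 1.442]
contact_force: [0.8, -0.1, -2.4]
opening: 0.0315
grip_force: 25.0
```

>>> jog_arm:
  plan:
    - [0.01,-0.3,0,-0.03,-1]
    - [0.03,-0.65,0,-0.05,-1]
    - [0.04,-1,0,-0.07,-1]

```text
time: 19.1
tool_pos: [0.5297, -0.2928, 0.1808]
tool_rot: [-3.139, -0.001, 1.333]
contact_force: [-0.2, -0.7, -2.5]
opening: 0.0316
grip_force: 25.0
```

>>> jog_arm:
  plan:
    - [0.01,-0.3,0,-0.03,-1]
    - [0.03,-0.65,0,-0.05,-1]
    - [0.03,-1,0,-0.066,-1]
    - [0.03,-1.0,0,-0.066,-1]
    - [0.03,-1.0,0,-0.066,-1]
    - [0.03,-1.0,0,-0.066,-1]

```text
time: 19.7
tool_pos: [0.5325, -0.3711, 0.1817]
tool_rot: [-3.14, -0.001, 1.231]
contact_force: [0.9, 0.4, -2.4]
opening: 0.0317
grip_force: 25.0
```

>>> jog_arm:
  plan:
    - [0.01,-0.15,-0.1,0,-1]
    - [0.01,-0.27,-0.3,0,-1]
    - [0.01,-0.27,-0.6,0,-1]
    - [0.01,-0.27,-0.85,0,-1]
    - [0.01,-0.27,-1,0,-1]
    - [0.01,-0.27,-1,0,-1]
    - [0.01,-0.27,-1,0,-1]

```text
time: 20.4
tool_pos: [0.5338, -0.3942, 0.1031]
tool_rot: [3.141, 0.0, 1.23]
contact_force: [0.4, -0.2, -2.2]
opening: 0.0315
grip_force: 25.0
```

```bash
python3 - <<'E'
from h import *
o=readout.observe(); print(o['time'],o['tool_pos'],o['tool_rot'],o['contact_force'])
t=grab('top','t8'); s=grab('scene','s8')
a=cv2.resize(s[170:290,170:260],(450,600),interpolation=cv2.INTER_CUBIC)
b=cv2.resize(t[165:255,300:352],(347,600),interpolation=cv2.INTER_CUBIC)
cv2.imwrite('pics/over.png',np.hstack([a,b]))
E
```

```text
20.4 [ 0.53379772 -0.39417571  0.1030621 ] [3.14121597e+00 1.93846976e-04 1.23012189e+00] [ 0.40928425 -0.17083506 -2.16389789]
```

View pics/over.png

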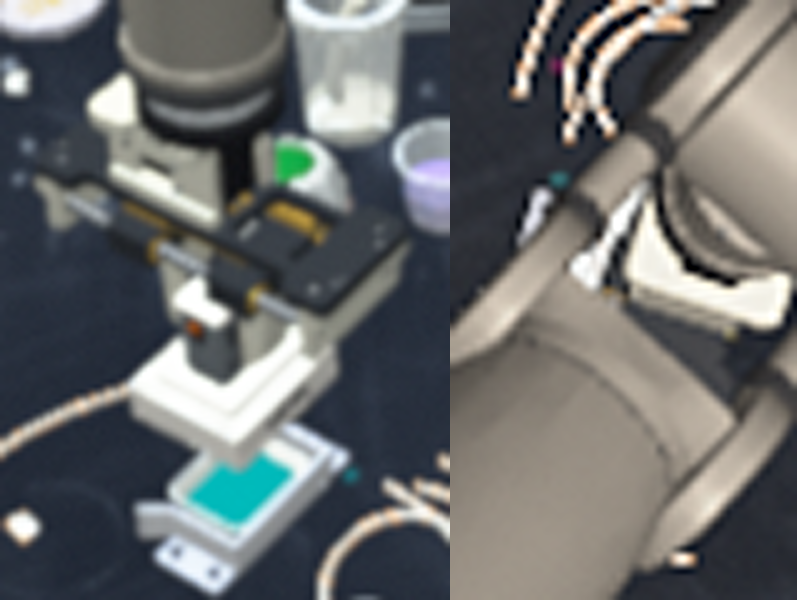

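The scene crop shows the hood above the dish, level. Its lower rim corners are at about (131,408), (243,463) and (336,375), and the hood-top corners are about 24 px higher. The dish is seated in the shield below.

```bash
python3 - <<'E'
from h import *
f=lambda a,z:onz('scene',(170+a[0]/5-.4,170+a[1]/5-.4),z)[:2]*1000
for z,L,N,Rr in((.090,(131,408),(243,464),(336,376)),(.114,(131,382),(243,440),(336,350))):
    l,n,r=f(L,z),f(N,z),f(Rr,z); print('centre',((l+r)/2).round(1),'edges',np.hypot(*(n-l)).round(1),np.hypot(*(r-n)).round(1),'dir',[np.degrees(np.arctan2(*(d)[::-1])).round(1) for d in(n-l,r-n)])
# shield corner re-check in same picture, z=.024: back-left corner, right wall top back corner, right wall straight end
for k,q in dict(backleft=(345,455),backright=(238,545)).items(): print(k,f(q,.024).round(1))
for x in('s8',):
    s=cv2.imread('pics/s8.png'); u=cv2.resize(s[240:285,195:245],None,fx=8,fy=8,interpolation=cv2.INTER_CUBIC)
    m=cv2.inRange(cv2.cvtColor(u,cv2.COLOR_BGR2HSV),(80,100,70),(100,255,255)); cs,_=cv2.findContours(m,cv2.RETR_EXTERNAL,cv2.CHAIN_APPROX_NONE); c=max(cs,key=cv2.contourArea).reshape(-1,2)/8-.44+[195,240]
    for z in(.012,.015): r=cv2.minAreaRect(np.array([onz('scene',q,z)[:2]*1000 for q in c],np.float32)); print('teal',z,r)
print('proj of dish rim at target', [((proj('scene',np.array([.5335,-.393,.021])+np.array([np.cos(y:=np.radians(-19.5))*a-np.sin(y)*b,np.sin(y)*a+np.cos(y)*b,0]))-[170,170]+.4)*5).round().tolist() for a,b in((-.028,-.034),(.028,-.034),(.028,.034),(-.028,.034))])
E
```

```text
centre [ 533.9 -393. ] edges 75.2 79.7 dir [np.float64(-16.6), np.float64(69.5)]
centre [ 536.4 -395.9] edges 75.2 80.2 dir [np.float64(-17.7), np.float64(70.5)]
backleft [ 586.5 -364.2]
backright [ 549.9 -442.8]
teal 0.012 ((532.2306518554688, -392.2125549316406), (52.2172966003418, 40.22100067138672), 70.38792419433594)
teal 0.015 ((533.2676391601562, -394.6439208984375), (52.0676155090332, 40.1057243347168), 70.38792419433594)
proj of dish rim at target [[164.0, 492.0], [241.0, 537.0], [316.0, 461.0], [240.0, 419.0]]
```

Lamp and dish centres agree to within about 2 mm and the yaw matches. I'll descend.

>>> jog_arm:
  plan:
    - [0,0,-0.15,0,-1]
    - [0,0,-0.3,0,-1]
    - [0,0,-0.42,0,-1]
    - [0,0,-0.53,0,-1]
    - [0,0,-0.6,0,-1]
    - [0,0,-0.65,0,-1]
    - [0,0,-0.67,0,-1]
    - [0,0,-0.67,0,-1]
    - [0,0,-0.67,0,-1]

```text
time: 21.4
tool_pos: [0.5338, -0.394, 0.0498]
tool_rot: [3.141, 0.0, 1.23]
contact_force: [-0.7, 0.5, -2.4]
opening: 0.0317
grip_force: 25.0
```

```bash
python3 - <<'E'
from h import *
o=readout.observe(); print(o['time'],o['tool_pos'],o['tool_rot'],o['contact_force'],o['torque'])
s=grab('scene','s9')
# hood silhouette bottom corner: white/dark boundary profile down the column of the near rim corner
p=np.array(o['tool_pos']); y=o['tool_rot'][2]-np.pi/2
for zr in(.031,.036,.041):
    print(zr,[proj('scene',[p[0]+np.cos(y)*a-np.sin(y)*b,p[1]+np.sin(y)*a+np.cos(y)*b,zr]).round(1).tolist() for a,b in((-.037,-.043),(.037,-.043),(.037,.043))])
g=cv2.cvtColor(s,cv2.COLOR_BGR2GRAY)
for (x0,x1) in((194,202),(214,220),(236,242)): print(x0); print(g[240:278,x0:x1:2].T)
E
```

```text
21.4 [ 0.53384184 -0.39402558  0.04976537] [3.14080908e+00 3.20476972e-04 1.23014752e+00] [-0.65886506  0.485565   -2.37365944] [-0.0342348  -0.06960135 -0.00607485]
0.031 [[197.5, 266.4], [218.1, 278.4], [237.2, 259.1]]
0.036 [[197.3, 265.2], [218.0, 277.2], [237.2, 257.9]]
0.041 [[197.2, 264.0], [217.9, 276.0], [237.1, 256.7]]
194
[[ 43  42  43  42  43  40  96 177 191 138  71  42  42  42  40  43  42  43
   43  46  43  44  45  46  44  42  43  44  43  41  42  43  48  46  50  48
   47  46]
 [ 41  42  44  42  42  59 126 185 159  86  44  42  41  40  41  44  42  41
   43  54  63  62  55  49  44  43  42  42  41  41  55  74  73  60  54  55
   51  44]
 [ 43  44  44  41  41 114 200 189 114  54  41  40  42  42  41  41  41  74
  156 233 245 215 166 149 144 126  92  55  37  51 116 182 180 150 141 140
  130  95]
 [ 43  45  44  43  95 178 202 152  77  41  41  42  39  40  39  58 136 234
  255 255 255 254 231 184 172 172 165 124  66  53 124 202 199 167 155 157
  148 108]]
214
[[ 57  48  37  35  79 179 251 255 248 186 112  87  85  84  85  85  84  83
   82 107 188 251 255 253 249 245 250 252 253 246 216 180 172 177 186 188
  209 224]
 [ 63  61  50  39  34  77 150 185 162 110  78  71  66  66  69  75  75  72
   73 108 195 251 255 254 254 248 238 248 251 251 244 218 183 174 178 182
  171 195]
 [ 64  64  60  52  39  36  41  51  62  76  84  77  69  69  68  67  69  96
  167 238 255 255 254 254 248 233 236 250 254 253 250 229 180 163 165 167
  178 199]]
236
[[ 65  71  68  66  62  52  42  49  81 119 132 129 129 136 140 144 146 144
  144 170 184 189 198 185 140  97  71  54  44  44  46  45  43  45  44  45
   43  45]
 [ 71  92  87  63  43  49  78 109 130 137 133 116  91  69  65  69  74  73
   69 111 188 225 198 135  80  61  52  46  45  45  45  46  45  45  43  44
   64 120]
 [ 62  55  47  49  77 109 130 137 133 118  90  62  49  45  44  45  46  46
   45  52  70  78  67  67  82  85  65  50  47  45  45  47  43  43  65 127
  185 198]]
```

>>> jog_arm:
  plan:
    - [0,0,0,0,-1]
    - [0,0,0,0,-1]
    - [0,0,0,0,-1]
    - [0,0,0,0,-1]
    - [0,0,0,0,-1]

```text
time: 21.95
tool_pos: [0.5336, -0.3939, 0.0494]
tool_rot: [3.141, 0.0, 1.23]
contact_force: [-1.1, 0.8, -2.1]
opening: 0.0318
grip_force: 25.0
```

```bash
python3 -c "
from cell import ticket; print(ticket.hand_in())"
```

```text
the job is handed in; nothing more can be done
None
```

I handed the job in at about 22 s. By my measurements the dish is home against the back wall, and the lamp is held still and level, centred over it to within about 2 mm, with its hood rim about 15 mm above the dish rim. No verdict came back.

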